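Show the next move of a ring-and-post exercise

ROBOT

A 6-joint arm with a two-finger parallel gripper is mounted at the origin on the work surface. World frame = base frame: x ahead of the robot, y to its left, z up, the work surface at z = 0. Lengths are in m, angles in rad, forces in N, time in s.
With the tool pointing down it reaches from about 0.3 to 0.85 m from the base axis. Payload 4.2 kg.
Tool frame: the origin (TCP) lies on the front face of the gripper's body, between the roots of the fingers; the fingertips stand 78 mm ahead of it and the grasp point (between the pads) lies 60 mm ahead of it (r.grasp_offset is the distance from the TCP to the grasp point, in m); z points along the fingers, y is the line along which they close (so a half turn about z gives the same grasp; the last joint's range is limited). The gripper opens to 91 mm and grips with 3 to 60 N. Pads are 32 mm wide; open, the fingers measure 118 mm over their backs; the gripper's body (76 mm by 178 mm) begins 60 mm behind the grasp point.
Start: joints at [1.279, 0.32, 1.565, -0, 1.257, -0.02], TCP at [0.154, 0.554, 0.292] pointing down, gripper open.
Joint ranges: [-3.11, 3.11], [-0.84, 2.01], [0.21, 2.61], [-1.34, 4.49], [0.05, 2.63], [-2.56, 2.56]. Speed limits (rad/s): [2.57, 2.57, 3.14, 3.14, 3.14, 3.14].

INTERFACE

Orientations are given as a unit quaternion [w, x, y, z].
In Python, from cell import r, optics gives the robot as it stands. The module is installed in compiled form; this text tells all that it offers.
- The arm moves only by the shell command python3 -m inch 'ROWS'. ROWS is text: rows parted by semicolons, each of 7 numbers parted by spaces: the shift along the tool's x, y, z in mm, then the turn, a rotation vector about the tool's x, y, z in rad, then the gripper command: -1 is fully open, 1 is shut, values between are in proportion. In form: x y z ax ay az hand; .... A call has 1 to 8 rows; each row is the pose to reach, as a shift and turn from the pose commanded when the call began, along the tool's axes at that moment; what a row does not reach only later rows make up. A row lasts 1/10 s, in which the tool goes at most 50 mm and 8.59 degrees, less where a joint would pass 70% of its speed; a pose out of reach is approached as far as the arm can. A call with a gripper value outside its range is refused whole. The fingers move at their own pace and stop on an object; the grip force is fixed at half the most. Time passes only in rows, so rows that repeat a pose let the fingers close. It gives the time, the measured TCP pose, the force, the opening and the grip force at its end, in the units of the state.
- r.get_state(): the state, without advancing time (a new reading comes with each control period).
- optics.capture(name): name is "scene" or "top" or "wrist"; returns (picture, depth): 420x560x3 uint8, red, green, blue; 420x560 float32, m along the optical axis (not along the pixel's ray), 0 where there is no reading.
- optics.camera_model(name): a dict with "fovy" (degrees; the focal length in pixels is half the picture's height over the tangent of half this angle, whatever the lens; pixels are square), "cx", "cy" (the principal point, pixels), "pose" (4x4, takes a point from camera to world coordinates). Camera axes: x right, y up, looking along -z (the intrinsics and any distortion apply to the point x, -y, -z); pixel columns grow to the right and rows downward; lengths in m; the calibration is good to about 2 mm. A picture is of the moment at which its call begins: read the wrist's pose just before it. camera_model takes no time and is no camera call; for the wrist camera it gives the pose at the moment of the call.
- r.close_job(): hands the job in; it is judged then, once.
The state is a dict: "clock": time; "joints": joint angles; "joint_velocities": joint speeds; "joint_torque": joint torques, N m; "tool_pos": TCP position; "ee_rot": TCP orientation; "force": force on the tool from outside, world axes, zero at the start; "moment": the same for the moment, N m; "grip_width": finger opening in m; "finger_force": force on a finger pad.
Only numpy, scipy, OpenCV 4.12 (cv2) and the standard library are available. Lean on these libraries where they do the work, as an engineer would, in place of code of your own. Each camera call takes 0.05 s, during which the arm holds its last target. There are 200 camera calls.

TASK

Show the person at the table the next move of the ring exercise: point down at the middle of the largest wooden ring with the fingertips two or three centimetres above it and stay there for two seconds, then point in the same way at the top of the tallest wooden post for two seconds, and then press the call button fully down and let it come back up to give them the turn. Only point: never touch, push or lift a ring, a post, the tray or the other things on the table, and do not dip low over any other ring or post as if you meant that one. Finish with the hand raised well clear above the button.

Things in the scene. Friction and masses are not known exactly. Their poses are not given: they have to be found in the camera images.
- ring_large: The large wooden ring, lying flat and loose in the tray: outer diameter 90 mm, hole 40 mm, 20 mm thick. Origin at the centre of its underside, z up, so its top face is 20 mm above the origin.
- ring_medium: The medium wooden ring, lying flat and loose in the tray: outer diameter 66 mm, hole 32 mm, 20 mm thick. Origin at the centre of its underside, z up, so its top face is 20 mm above the origin.
- ring_small: The small wooden ring, lying flat and loose in the tray: outer diameter 48 mm, hole 24 mm, 20 mm thick. Origin at the centre of its underside, z up, so its top face is 20 mm above the origin.
- post_tall: The tallest wooden post, standing loose on the table: an 18 mm thick rod on a round foot 80 mm wide and 14 mm high. Origin at the centre of the foot's underside, z up; the post's top is 110 mm above the origin.
- post_middle: The middle-height wooden post, standing loose on the table: an 18 mm thick rod on a round foot 80 mm wide and 14 mm high. Origin at the centre of the foot's underside, z up; the post's top is 80 mm above the origin.
- post_short: The shortest wooden post, standing loose on the table: an 18 mm thick rod on a round foot 80 mm wide and 14 mm high. Origin at the centre of the foot's underside, z up; the post's top is 50 mm above the origin.
- tray: White tray, fixed, 140 x 320 x 20 mm, walls and floor 5 mm, long side along its y axis; the three rings lie in it in any order. Origin at the centre of its underside.
- bell_top (a point): Centre of the top of the call button: a steel disc 36 mm wide on a grey housing, on a white block 70 x 70 x 50 mm, fixed. It is pressed straight down; the button goes down 6 mm and needs about 4 N; it springs back up by itself. This point moves with the button.
- bell (a joint): How far the call button is pressed: 0 m up, 0.006 m fully down.
- mug: White mug with a handle, 80 mm wide, 90 mm high, loose; leave alone. Origin at the centre of its underside.
- jar: Closed clear jar with a white cap, 68 mm wide, 90 mm high, loose; leave alone. Origin at the centre of its underside.
- persimmon: Dark brown dried persimmon, 62 mm wide, 46 mm high, loose; leave alone. Origin at the centre of its underside.
- pot: Empty grey pencil cup, 70 mm wide, 85 mm high, loose; leave alone. Origin at the centre of its underside.
Mind the look-alikes: they are no part of the job. What is shaped like the post_short but green or yellow is not meant.

How it is judged:
On the way, in this order (a step that is already met when the one before it is completed fails the run):
1. the fingertips point at the largest ring from just above it for 1.5 s (horizontal distance between the grasp point and ring_large below 0.03 m and z of the grasp point in the frame of ring_large between 0.042 and 0.1 m), for 1.5 s.
2. the fingertips point at the top of the tallest post from just above it for 1.5 s (horizontal distance between the grasp point and post_tall below 0.03 m and z of the grasp point in the frame of post_tall between 0.132 and 0.19 m), for 1.5 s.
3. the call button is pressed down (value of joint bell above 0.0045 m), for 0.05 s.
At the end, for the whole second after the job is handed in: The call button is up again (within 1.5 mm) with the grasp point at least 40 mm above it, and all rings, posts and other things rest within 10 mm of where they began (value of joint bell below 0.0015 m and z of the grasp point in the frame of bell_top above 0.04 m and distance of each of ring_large, ring_medium, ring_small, post_tall, post_middle, post_short, mug, jar, persimmon, pot from where it was at the start of the episode below 0.01 m and linear speed of each of ring_large, ring_medium, ring_small, post_tall, post_middle, post_short below 0.02 m/s); the robot touches nothing.
It fails at once if a ring, a post, the tray or another thing on the table is touched (contact force between any of the fingers, the arm and ring_large above 0.3 N or contact force between any of the fingers, the arm and ring_medium above 0.3 N or contact force between any of the fingers, the arm and ring_small above 0.3 N or contact force between any of the fingers, the arm and post_tall above 0.3 N or contact force between any of the fingers, the arm and post_middle above 0.3 N or contact force between any of the fingers, the arm and post_short above 0.3 N or contact force between any of the fingers, the arm and mug above 0.3 N or contact force between any of the fingers, the arm and jar above 0.3 N or contact force between any of the fingers, the arm and persimmon above 0.3 N or contact force between any of the fingers, the arm and pot above 0.3 N or contact force between any of the fingers, the arm and tray above 0.3 N).
It fails at once if a ring or post is shifted or lifted by more than 10 mm (distance of any of ring_large, ring_medium, ring_small, post_tall, post_middle, post_short from where it was at the start of the episode above 0.01 m).
It fails at once if the fingertips dip to within about 4 cm over the middle of another ring or post ((horizontal distance between the grasp point and ring_medium below 0.03 m and z of the grasp point in the frame of ring_medium below 0.08 m) or (horizontal distance between the grasp point and ring_small below 0.03 m and z of the grasp point in the frame of ring_small below 0.08 m) or (horizontal distance between the grasp point and post_middle below 0.03 m and z of the grasp point in the frame of post_middle below 0.14 m) or (horizontal distance between the grasp point and post_short below 0.03 m and z of the grasp point in the frame of post_short below 0.11 m)).
It also fails if it takes over 61 s, if anything falls off the work surface, if the arm or the gripper's body presses on something with over 40 N, if the wrist force passes 120 N, or if a joint passes its speed limit or range.

## Working session

There is one attempt and no reset: what is moved stays moved. The work goes in short steps, Python scripts to look and compute and a shell command to move; the robot and the scene stay as the last step left them, time stands still between calls to the robot, and variables do not carry over. Pictures are saved under pics/ and viewed, at most 10 in all, crops included, and the job is handed in when it is done.

```bash
mkdir -p pics; python3 - <<'E'
from cell import r, optics
import cv2, numpy as np
for n in ("scene","top"):
    p,d=optics.capture(n); np.savez(f"{n}.npz",p=p,d=d,**{k:v for k,v in optics.camera_model(n).items()})
    cv2.imwrite(f"pics/{n}.png",p[:,:,::-1]); print(optics.camera_model(n),(d>0).mean())
s=r.get_state(); print(s['clock'],s['tool_pos'],s['ee_rot'],r.grasp_offset)
E
```

```text
{'fovy': 52.067850723308005, 'cx': 278.4155021146838, 'cy': 206.32301896139833, 'pose': array([[ 0.51549711, -0.45359986,  0.72698686,  1.30721738],
       [ 0.85672874,  0.28935522, -0.42695365, -0.44829227],
       [-0.01669133,  0.84292391,  0.53777382,  0.6674088 ],
       [ 0.        ,  0.        ,  0.        ,  1.        ]])} 0.9906335034013606
{'fovy': 55.097899860796524, 'cx': 278.73557631741915, 'cy': 204.7703580041618, 'pose': array([[-0.02043735,  0.99605641, -0.08633621,  0.40272207],
       [-0.99946968, -0.01816484,  0.02702579,  0.05174813],
       [ 0.02535093,  0.08684276,  0.99589943,  1.32925816],
       [ 0.        ,  0.        ,  0.        ,  1.        ]])} 0.9958163265306123
0.1 [0.15426698 0.55358649 0.29153527] [-1.22419369e-04  1.35478109e-01  9.90780028e-01 -7.77142511e-04] 0.0595
```

View pics/top.png

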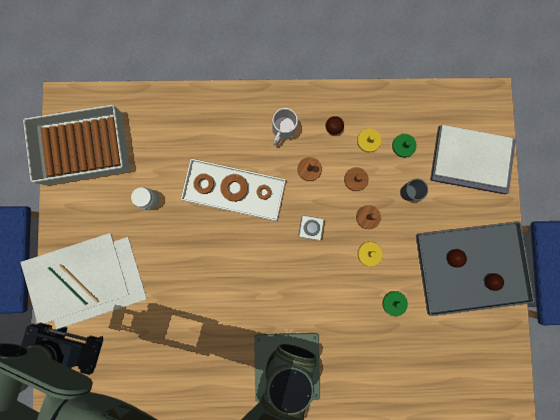

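View pics/scene.png

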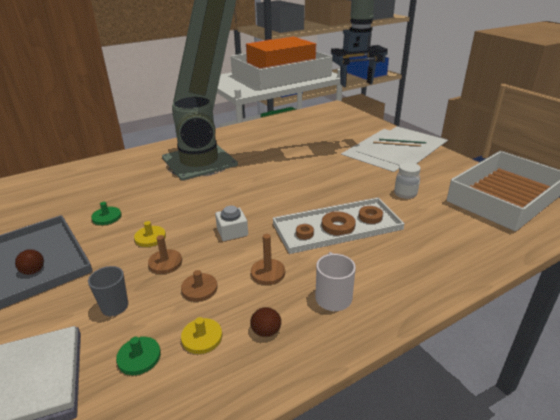

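The top view shows the large ring at about (235,187) in the tray, the brown posts at (310,169), (357,179) and (369,217), and the button at (312,228). The scene view shows the post nearest the mug and tray, at (267,250), is the tallest, which is (310,169) in the top view.

```bash
cat > h.py <<'E'
import numpy as np
def load(n):
    f=np.load(n+".npz"); p,d=f['p'],f['d']; F=p.shape[0]/2/np.tan(np.radians(f['fovy'])/2)
    v,u=np.mgrid[:p.shape[0],:p.shape[1]]
    c=np.stack([(u-f['cx'])/F*d,-(v-f['cy'])/F*d,-d],-1)
    return p,d,c@f['pose'][:3,:3].T+f['pose'][:3,3],F,f
def ray(f,F,u,v,z):
    c=f['pose'][:3,:3]@np.array([(u-f['cx'])/F,-(v-f['cy'])/F,-1]);o=f['pose'][:3,3]
    return o+c*(z-o[2])/c[2]
E
python3 - <<'E'
from h import *; import cv2
p,d,W,F,f=load("top")
print("table z",np.round([W[330,250,2],W[110,200,2],W[280,250,2]],4))
hsv=cv2.cvtColor(p,cv2.COLOR_RGB2HSV)
for n,(u,v) in dict(ringL=(235,187),ringM=(204,184),ringS=(264,192)).items():
    w=int(22 if n=='ringL' else 16)
    m=np.zeros(d.shape,np.uint8); cv2.circle(m,(u,v),w,1,-1)
    m&=((hsv[...,1]>110)).astype(np.uint8)
    k=max(cv2.findContours(m,0,2)[0],key=cv2.contourArea); e=cv2.fitEllipse(k)
    print(n,np.round(e[0],1),np.round(e[1],1),"z",np.median(W[m>0][:,2]).round(4),ray(f,F,*e[0],.025).round(4), "diam",np.round(np.array(e[1])/F*(f['pose'][2,3]-.02),3))
for n,(u,v) in dict(pT=(310,169),pS=(357,179),pM=(369,217),bell=(312,228),mug=(285,122)).items():
    X=W[v-18:v+19,u-18:u+19].reshape(-1,3); zm=np.percentile(X[:,2],99.5); t=X[X[:,2]>zm-.008]
    ft=X[(X[:,2]>.008)&(X[:,2]<.02)]
    print(n,"zmax",zm.round(4),"top",t.mean(0).round(4),len(t),"foot",((ft.max(0)+ft.min(0))/2).round(4) if len(ft) else'',np.ptp(ft,axis=0).round(3) if len(ft) else '')
p,d,W,F,f=load("scene")
for n,(u,v,a) in dict(pT=(267,236,8),bell=(231,213,14),ringL=(338,222,20)).items():
    X=W[v-a:v+a+1,u-a:u+a+1].reshape(-1,3);zm=np.percentile(X[:,2],99.5); t=X[X[:,2]>zm-.005]
    print("scene",n,zm.round(4),((t.max(0)+t.min(0))/2).round(4),t.mean(0).round(4),np.ptp(t,axis=0).round(3))
E
```

```text
table z [0.0014 0.0008 0.0015]
ringL [233.9 187.4] [25.9 26.3] z 0.025 [0.5754 0.1613 0.025 ] diam [0.084 0.086]
ringM [203.6 183.4] [18.7 19.2] z 0.025 [0.5899 0.2595 0.025 ] diam [0.061 0.063]
ringS [263.6 191.9] [12.8 13.6] z 0.0249 [0.5589 0.0649 0.025 ] diam [0.042 0.044]
pT zmax 0.1138 top [ 0.6046 -0.068   0.2791] 29 foot [ 0.6313 -0.0871  0.014 ] [0.087 0.08  0.012]
pS zmax 0.2575 top [0.4027 0.0517 1.3293] 7 foot [ 0.6066 -0.2409  0.0139] [0.092 0.077 0.012]
pM zmax 0.0831 top [ 0.4636 -0.2359  0.2359] 32 foot [ 0.4653 -0.27    0.014 ] [0.091 0.094 0.012]
bell zmax 1.3293 top [0.4027 0.0517 1.3293] 9 foot [ 0.4472 -0.0969  0.0138] [0.097 0.105 0.011]
mug zmax 0.2953 top [0.4027 0.0517 1.3293] 7 foot [ 0.7792 -0.0126  0.0139] [0.08  0.092 0.012]
scene pT 0.4223 [ 1.3072 -0.4483  0.6674] [ 1.3072 -0.4483  0.6674] [0. 0. 0.]
scene bell 0.0722 [ 0.8664 -0.2587  0.3674] [ 0.4733 -0.0983  0.0894] [0.882 0.379 0.6  ]
scene ringL 0.0263 [ 0.9221 -0.1217  0.3444] [0.5903 0.1531 0.0313] [0.77  0.653 0.646]
```

```bash
python3 - <<'E'
from h import *
for cam,L in (("top",dict(pT=(310,169,18),pS=(357,179,18),pM=(369,217,18),bell=(312,228,14),mug=(285,122,18),jar=(145,199,16),ringL=(235,187,12))),("scene",dict(pT=(267,240,12),bell=(231,213,12),ringL=(338,222,20)))):
  p,d,W,F,f=load(cam)
  for n,(u,v,a) in L.items():
    X=W[v-a:v+a+1,u-a:u+a+1][d[v-a:v+a+1,u-a:u+a+1]>0]; X=X[X[:,2]<.13]
    z=np.percentile(X[:,2],98 if cam=='top' else 96); t=X[abs(X[:,2]-z)<.004]
    ft=X[abs(X[:,2]-.0145)<.003]
    print(cam,n,z.round(4),"n",len(t),"mean",t.mean(0).round(4),"mid",((t.max(0)+t.min(0))/2).round(4),np.ptp(t,axis=0).round(3),"foot",ft.mean(0).round(4),((ft.max(0)+ft.min(0))/2).round(3)) if len(ft) else print(cam,n,z.round(4),len(t),t.mean(0).round(4),np.ptp(t,axis=0).round(3))
E
```

```text
top pT 0.1039 n 6 mean [ 0.6318 -0.0863  0.1045] mid [ 0.6317 -0.0869  0.1045] [0.008 0.013 0.006] foot [ 0.6343 -0.0862  0.0143] [ 0.636 -0.088  0.014]
top pS 0.0383 n 3 mean [ 0.5988 -0.2358  0.0369] mid [ 0.5979 -0.2367  0.0373] [0.013 0.007 0.003] foot [ 0.5986 -0.2412  0.0143] [ 0.6   -0.241  0.015]
top pM 0.0751 n 13 mean [ 0.4735 -0.2761  0.0765] mid [ 0.4723 -0.2779  0.0759] [0.016 0.018 0.005] foot [ 0.4723 -0.2757  0.0144] [ 0.473 -0.277  0.014]
top bell 0.0738 n 84 mean [ 0.4407 -0.0838  0.0725] mid [ 0.4401 -0.0836  0.0737] [0.032 0.035 0.007] foot [ 0.4442 -0.0493  0.0146] [ 0.449 -0.05   0.015]
top mug 0.0916 n 82 mean [ 0.7768 -0.0056  0.0908] mid [ 0.7782 -0.0056  0.0912] [0.077 0.079 0.007] foot [ 0.7846 -0.0063  0.0151] [ 0.778 -0.004  0.015]
top jar 0.0948 n 138 mean [0.5427 0.4415 0.0929] mid [0.5431 0.4425 0.094 ] [0.059 0.056 0.006] foot [0.5368 0.4143 0.0154] [0.536 0.418 0.015]
top ringL 0.0305 n 131 mean [0.5753 0.1615 0.0282] mid [0.5763 0.159  0.0296] [0.079 0.075 0.006] foot [0.5732 0.1632 0.0146] [0.568 0.159 0.015]
scene pT 0.107 n 44 mean [ 0.6413 -0.0893  0.1072] mid [ 0.639  -0.0887  0.1067] [0.017 0.015 0.007] foot [0.5204 0.0127 0.0141] [0.52  0.013 0.014]
scene bell 0.0704 89 [ 0.445  -0.0863  0.0697] [0.035 0.034 0.007]
scene ringL 0.0246 n 430 mean [0.5821 0.1598 0.0233] mid [0.5829 0.1512 0.0237] [0.092 0.107 0.006] foot [0.5842 0.1598 0.0147] [0.572 0.169 0.015]
```

```bash
python3 -m inch '-15 -8 0 0 0 0 1; -45 -23 0 0 0 0 1; -80 -41 0 0 0 0 1; -115 -59 0 0 0 0 1; -150 -78 0 0 0 0 1; -185 -96 0 0 0 0 1; -220 -114 0 0 0 0 1; -255 -132 0 0 0 0 1'
python3 -m inch '-35 -18 0 0 0 0 1; -70 -36 0 0 0 0 1; -105 -54 0 0 0 0 1; -140 -73 0 0 0 0 1; -175 -91 0 0 0 0 1; -210 -109 0 0 0 0 1; -240 -124 0 0 0 0 1; -257 -133 0 0 0 0 1'
```

```text
clock: 0.9
tool_pos: [0.3657, 0.3558, 0.2922]
ee_rot: [0.0, 0.136, 0.991, -0.0]
force: [0.9, 0.8, 0.3]
grip_width: 0.0303
finger_force: 0.0
clock: 1.7
tool_pos: [0.5777, 0.1582, 0.2919]
ee_rot: [-0.0, 0.137, 0.991, -0.0]
force: [-0.4, 0.5, 0.3]
grip_width: 0.0004
finger_force: 0.0
```

```bash
python3 -m inch '0 1 10 0 0 0 1; 0 2 35 0 0 0 1; 0 2 65 0 0 0 1; 0 2 95 0 0 0 1; 0 2 125 0 0 0 1; 0 2 148 0 0 0 1; 0 2 160 0 0 0 1; 0 2 164 0 0 0 1'
python3 - <<'E'
from cell import r, optics
import cv2
p,d=optics.capture("scene"); cv2.imwrite("pics/s2.png",cv2.resize(p[130:290,180:440,::-1],None,fx=2.5,fy=2.5)); print(r.get_state()['tool_pos'])
E
```

```text
clock: 2.5
tool_pos: [0.5755, 0.1636, 0.1269]
ee_rot: [-0.002, 0.135, 0.991, -0.0]
force: [0.3, 0.6, -0.2]
grip_width: 0.0003
finger_force: 0.0
[0.5760669  0.16353636 0.1273535 ]
```

View pics/s2.png

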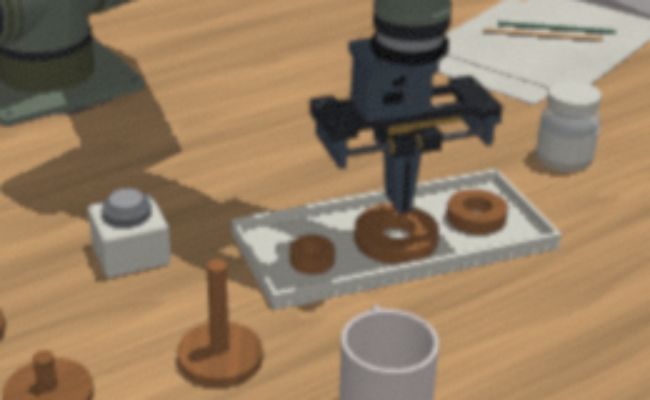

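The shut fingertips at (400,210) are directly over the large ring's hole at (400,235), about 2.5 cm above it, so I hold here.

```bash
for i in 1; do python3 -m inch '0 0 0 0 0 0 1; 0 0 0 0 0 0 1; 0 0 0 0 0 0 1; 0 0 0 0 0 0 1; 0 0 0 0 0 0 1; 0 0 0 0 0 0 1; 0 0 0 0 0 0 1; 0 0 0 0 0 0 1'; done
python3 -m inch '0 0 0 0 0 0 1; 0 0 0 0 0 0 1; 0 0 0 0 0 0 1; 0 0 0 0 0 0 1; 0 0 0 0 0 0 1; 0 0 0 0 0 0 1; 0 0 0 0 0 0 1; 0 0 0 0 0 0 1'
python3 -m inch '0 0 0 0 0 0 1; 0 0 0 0 0 0 1; 0 0 0 0 0 0 1; 0 0 0 0 0 0 1; 0 0 0 0 0 0 1; 0 0 0 0 0 0 1; 0 0 0 0 0 0 1; 0 0 0 0 0 0 1'
python3 -m inch '0 0 -10 0 0 0 1; 0 0 -30 0 0 0 1; 0 0 -55 0 0 0 1; 0 0 -80 0 0 0 1; 0 0 -102 0 0 0 1; 0 0 -115 0 0 0 1; 0 0 -120 0 0 0 1; 0 0 -120 0 0 0 1'
python3 -m inch '-8 -14 0 0 0 0 1; -24 -43 0 0 0 0 1; -43 -78 0 0 0 0 1; -62 -113 0 0 0 0 1; -82 -148 0 0 0 0 1; -101 -183 0 0 0 0 1; -117 -212 0 0 0 0 1; -124 -226 0 0 0 0 1'
```

```text
clock: 3.35
tool_pos: [0.577, 0.1631, 0.1282]
ee_rot: [-0.0, 0.135, 0.991, 0.0]
force: [-0.3, -0.1, -0.4]
grip_width: 0.0005
finger_force: 0.0
clock: 4.15
tool_pos: [0.577, 0.1631, 0.1283]
ee_rot: [0.0, 0.135, 0.991, 0.0]
force: [0.5, -1.5, 0.8]
grip_width: 0.0003
finger_force: 0.0
clock: 4.95
tool_pos: [0.577, 0.1631, 0.1283]
ee_rot: [0.0, 0.135, 0.991, 0.0]
force: [0.5, -0.3, 0.0]
grip_width: 0.0004
finger_force: 0.0
clock: 5.75
tool_pos: [0.577, 0.1631, 0.2486]
ee_rot: [0.0, 0.135, 0.991, 0.0]
force: [-0.3, -1.2, -0.0]
grip_width: 0.0005
finger_force: 0.0
clock: 6.55
tool_pos: [0.6355, -0.0916, 0.2466]
ee_rot: [-0.001, 0.137, 0.991, -0.0]
force: [-0.8, 0.8, -0.6]
grip_width: 0.0004
finger_force: 0.0
```

```bash
python3 -m inch '0 2 5 0 0 0 1; 0 2 15 0 0 0 1; 0 2 25 0 0 0 1; 0 2 31 0 0 0 1; 0 2 34 0 0 0 1; 0 2 34 0 0 0 1; 0 2 34 0 0 0 1'
python3 - <<'E'
from cell import r, optics
import cv2
p,d=optics.capture("scene"); cv2.imwrite("pics/s3.png",cv2.resize(p[130:290,180:440,::-1],None,fx=2.5,fy=2.5)); print(r.get_state()['tool_pos'])
E
```

```text
clock: 7.25
tool_pos: [0.6364, -0.0856, 0.2145]
ee_rot: [0.0, 0.135, 0.991, 0.0]
force: [0.5, 0.8, -0.2]
grip_width: 0.0004
finger_force: 0.0
[ 0.63651805 -0.08572954  0.21466762]
```

View pics/s3.png

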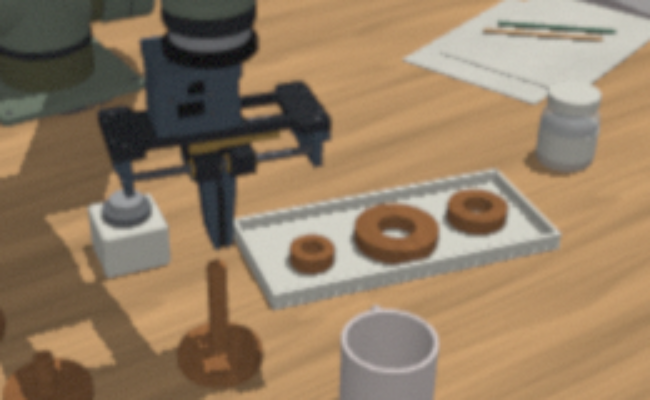

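The fingertips at (222,243) hover just above the tall post's top at (217,265), so I hold, then rise and go to the button.

```bash
python3 -m inch '0 0 0 0 0 0 1; 0 0 0 0 0 0 1; 0 0 0 0 0 0 1; 0 0 0 0 0 0 1; 0 0 0 0 0 0 1; 0 0 0 0 0 0 1; 0 0 0 0 0 0 1; 0 0 0 0 0 0 1'
python3 -m inch '0 0 0 0 0 0 1; 0 0 0 0 0 0 1; 0 0 0 0 0 0 1; 0 0 0 0 0 0 1; 0 0 0 0 0 0 1; 0 0 0 0 0 0 1; 0 0 0 0 0 0 1; 0 0 0 0 0 0 1'
python3 -m inch '0 0 0 0 0 0 1; 0 0 0 0 0 0 1; 0 0 0 0 0 0 1; 0 0 0 0 0 0 1; 0 0 -5 0 0 0 1; 0 0 -18 0 0 0 1; 0 0 -28 0 0 0 1; 0 0 -30 0 0 0 1'
python3 -m inch '12 -3 0 0 0 0 1; 40 -11 0 0 0 0 1; 73 -20 0 0 0 0 1; 106 -29 0 0 0 0 1; 139 -38 0 0 0 0 1; 168 -46 0 0 0 0 1; 184 -51 0 0 0 0 1; 188 -52 0 0 0 0 1'
python3 -m inch '0 0 10 0 0 0 1; 0 0 30 0 0 0 1; 0 0 50 0 0 0 1; 0 0 65 0 0 0 1; 0 0 74 0 0 0 1; 0 0 78 0 0 0 1; 0 0 78 0 0 0 1; 0 0 78 0 0 0 1'
python3 - <<'E'
from cell import r, optics
import cv2
p,d=optics.capture("scene"); cv2.imwrite("pics/s4.png",cv2.resize(p[130:290,130:390,::-1],None,fx=2.5,fy=2.5)); print(r.get_state()['tool_pos'])
E
```

```text
clock: 8.1
tool_pos: [0.6363, -0.0859, 0.2142]
ee_rot: [-0.0, 0.135, 0.991, 0.0]
force: [-0.0, -0.6, -0.7]
grip_width: 0.0004
finger_force: 0.0
clock: 8.9
tool_pos: [0.6363, -0.0859, 0.2142]
ee_rot: [-0.0, 0.135, 0.991, 0.0]
force: [0.2, -0.7, 0.4]
grip_width: 0.0
finger_force: 0.0
clock: 9.7
tool_pos: [0.6372, -0.0861, 0.2468]
ee_rot: [0.002, 0.135, 0.991, 0.0]
force: [-0.8, -1.1, -0.2]
grip_width: 0.0002
finger_force: 0.0
clock: 10.5
tool_pos: [0.4395, -0.0855, 0.2447]
ee_rot: [-0.0, 0.136, 0.991, 0.0]
force: [-0.1, 0.5, 0.3]
grip_width: 0.0005
finger_force: 0.0
clock: 11.3
tool_pos: [0.4419, -0.0857, 0.1666]
ee_rot: [0.001, 0.135, 0.991, -0.0]
force: [0.6, -1.2, -0.4]
grip_width: 0.0007
finger_force: 0.0
[ 0.44183131 -0.08567233  0.16678671]
```

View pics/s4.png

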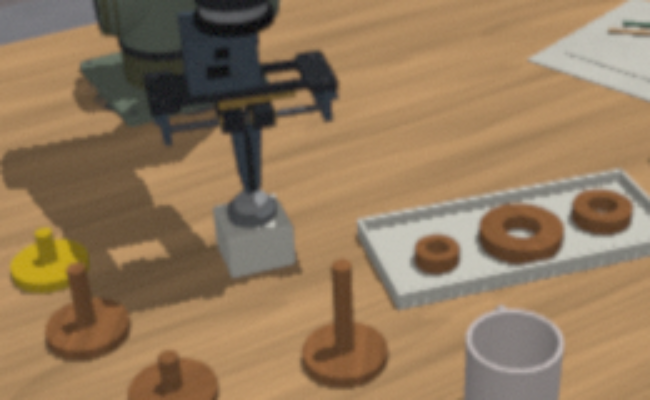

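The fingertips at (253,190) are above the steel disc at (253,207), about 1.5 cm up. Now I go down in small steps and watch the force.

```bash
python3 -m inch '0 0 4 0 0 0 1; 0 0 8 0 0 0 1; 0 0 11 0 0 0 1; 0 0 14 0 0 0 1; 0 0 16 0 0 0 1; 0 0 18 0 0 0 1; 0 0 18 0 0 0 1'
```

```text
clock: 12.05
tool_pos: [0.4411, -0.0855, 0.1481]
ee_rot: [-0.0, 0.135, 0.991, 0.0]
force: [-0.6, 0.1, 2.3]
grip_width: 0.0007
finger_force: 1.1
```

Contact at about 2 N, so I press on.

```bash
python3 -m inch '0 0 1 0 0 0 1; 0 0 2 0 0 0 1; 0 0 3 0 0 0 1; 0 0 4 0 0 0 1; 0 0 4 0 0 0 1'
```

```text
clock: 12.55
tool_pos: [0.4411, -0.0856, 0.1445]
ee_rot: [-0.0, 0.135, 0.991, 0.0]
force: [-2.2, -0.3, 6.0]
grip_width: 0.0003
finger_force: 3.1
```

```bash
python3 -m inch '0 0 1 0 0 0 1; 0 0 1 0 0 0 1; 0 0 2 0 0 0 1; 0 0 2 0 0 0 1'
```

```text
clock: 12.95
tool_pos: [0.4411, -0.0856, 0.1442]
ee_rot: [0.0, 0.135, 0.991, 0.0]
force: [-6.0, 0.9, 21.0]
grip_width: 0.0005
finger_force: 10.9
```

The button is against its stop: the force jumped to 21 N with almost no travel. Raising.

```bash
python3 -m inch '0 0 0 0 0 0 1; 0 0 -5 0 0 0 1; 0 0 -20 0 0 0 1; 0 0 -45 0 0 0 1; 0 0 -75 0 0 0 1; 0 0 -105 0 0 0 1; 0 0 -122 0 0 0 1; 0 0 -130 0 0 0 1'
python3 -m inch '0 0 0 0 0 0 1; 0 0 0 0 0 0 1; 0 0 0 0 0 0 1; 0 0 0 0 0 0 1; 0 0 0 0 0 0 1'
python3 - <<'E'
from cell import r, optics
import cv2
p,d=optics.capture("scene"); cv2.imwrite("pics/s5.png",p[:,:,::-1]); print(r.get_state()['tool_pos'])
E
```

```text
clock: 13.75
tool_pos: [0.4421, -0.0858, 0.2738]
ee_rot: [0.002, 0.135, 0.991, -0.0]
force: [-0.4, -0.9, 0.5]
grip_width: -0.0003
finger_force: 0.0
clock: 14.25
tool_pos: [0.4411, -0.0856, 0.2716]
ee_rot: [-0.001, 0.135, 0.991, 0.0]
force: [-0.2, 0.3, -0.1]
grip_width: 0.0005
finger_force: 0.0
[ 0.44110974 -0.08555636  0.27173759]
```

View pics/s5.png

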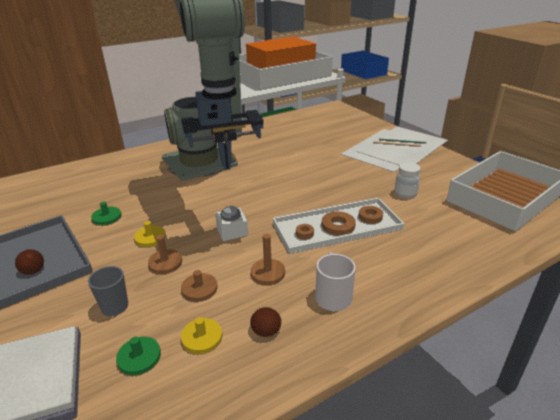

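The hand is raised well clear above the button at (231,213), which is back up, and nothing else has moved.

```bash
python3 -c "
from cell import r
print(r.close_job())"
```

```text
the job is handed in; nothing more can be done
None
```

The arm pointed at the large ring and then the tallest post for over two seconds each, pressed the call button fully down and let it up, touched nothing else, finished raised above the button, and the job is handed in; no verdict was returned.

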